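# Screw down the draining rack and hang the cup

## Task

The bottle-draining rack's big cross-slotted hold-down screw has worked loose: take the screwdriver from its stand, keep the bit pressed into the slots and turn the screw clockwise until it is fully home, flush in its collar, touching the screw only with the screwdriver. Then put the screwdriver back upright in its stand, and after that hang the washed cup mouth-down on one of the rack's two leaning pegs. Leave the bottles and the jar where they are.

Things in the scene. Friction and masses are not known exactly. Their poses are not given: they have to be found in the camera images.
- rack: Fixed steel draining rack: plate 110 (x) x 270 (y) x 10 mm, a 6 mm lip along both long edges; origin at the centre of its underside on the bench. A dark round collar at y = -95 mm (46 mm across, top 24 mm above the bench) holds the screw; two leaning pegs stand at y = +5 and +95 mm. Cannot move.
- screw (a joint): Turning of the hold-down screw, rad; grows clockwise seen from above. Starts between 1.1 and 2.1; the hard stop (fully home) is at 4.5, over 4.3 counts as home. The head sinks 10 mm per full turn (1.6 mm per rad). About 0.2 N m of friction: it stays where it is left and does not turn back under a push.
- screw_recess (a point): Centre of the top of the screw's round brass head (28 mm); turns and sinks with it, z up. Cross recess: two slots 6 wide, 24 long, 9 mm deep, along this frame's x and y. The top is 24 mm above the bench (flush with the collar) when home, 3.8 to 5.4 mm higher at the start. The cross repeats every quarter turn, so the bit can be lifted and re-seated a quarter turn back.
- screwdriver: Loose screwdriver, 166 mm, 0.16 kg, bit-down in its stand. Origin at the bit's tip, z up the tool. Cross bit: two blades 16 wide, 3.5 thick (12 x 2 mm over the last 3 mm), along this frame's x and y. Shank 11 mm diameter; flange 40 mm diameter, 80 to 86 mm above the tip; grey and black square handle 26 x 26 mm, flats facing x and y, 86 to 166 mm above the tip.
- stand_hole (a point): Centre of the 29 mm square hole in the top face of the fixed dark steel tool stand (80 x 80 mm, 93 mm high, two open sides). The screwdriver hangs in the hole, flange resting on the top face, its tip then 80 mm below this point. Any heading of the screwdriver about its axis will do.
- cup: Loose white plastic cup, 56 mm across at the mouth, 53 mm at the closed end, 72 mm high, wall 3 mm, 0.05 to 0.1 kg, standing mouth-down on the bench. Origin at the centre of the mouth, z from mouth to closed end (up).
- cup_floor (a point): Centre of the cup's inner floor, 68 mm from the mouth, on the cup's axis; frame as cup.
- peg_a_tip (a point): Upper end of the inner peg's centreline (its round end reaches 6 mm farther): a 12 mm steel rod leaning 20 degrees from vertical towards the rack's +x, this point 104 mm above the bench. A hung cup rests with its inner floor on this end and its wall on the rod, mouth clear of the plate.
- peg_a_root (a point): Foot of the inner peg's centreline, on the plate, 10 mm above the bench; 34 mm behind the tip along the rack's x.
- peg_b_tip (a point): Upper end of the outer peg's centreline, 90 mm from the inner peg along the rack's y; same shape.
- peg_b_root (a point): Foot of the outer peg's centreline.
- bottle_a: Bystander: amber bottle with a brass-coloured cap, 54 mm diameter, 130 mm high, on the bench; origin under its centre.
- bottle_b: Bystander: a second bottle like it.
- jar: Bystander: white jar with a green lid, 56 mm diameter, 60 mm high; origin under its centre.

How it is judged:
By the outcome, as a careful person would: the job done as asked, in the order asked, and still so for the second after the job is handed in, with the robot touching nothing.
It also fails if it takes over 72 s, if anything falls off the work surface, if the arm or the gripper's body presses on something with over 40 N, if the wrist force passes 120 N, or if a joint passes its speed limit or range.

## Robot

A 7-joint arm with a two-finger parallel gripper is mounted at the origin on the work surface. World frame = base frame: x ahead of the robot, y to its left, z up, the work surface at z = 0. Lengths are in m, angles in rad, forces in N, time in s.
With the tool pointing down it reaches from about 0.425 to 0.925 m from the base axis. Payload 6.8 kg.
Tool frame: the origin (TCP) lies on the front face of the gripper's body, between the roots of the fingers; the fingertips stand 73 mm ahead of it and the grasp point (between the pads) lies r.pinch_z ahead of it (r.pinch_z is the distance from the TCP to the grasp point, in m); z points along the fingers, y is the direction in which the jaws open and shut (so a half turn about z gives the same grasp; the last joint's range is limited). The gripper opens to 85 mm and grips with 20 to 120 N. Pads are 22 mm wide; open, the fingers measure 114 mm over their backs; the gripper's body (76 mm by 85 mm) begins 54 mm behind the grasp point. The pads swing forward as they close: fully open they stand 13 mm farther back than shut.
Start: joints at [1.119, 0.477, 0.022, 1.555, -0.011, 1.109, -0.083], TCP at [0.228, -0.636, 0.304] pointing down, gripper open.
Joint ranges: [-2.96, 2.96], [-0.34, 2.1], [-1.41, 1.46], [0.24, 2.44], [-1.37, 4.51], [0.17, 1.92], [-2.96, 2.96]. Speed limits (rad/s): [2.39, 2.39, 3.14, 3.14, 3.14, 3.14, 3.14].

## Interface

Orientations are given as a rotation vector (axis times angle).
In Python, from bench import readout, grab_frame, r, search_frame, masks_of, tip_of gives the robot as it stands.
- The arm moves only by the tool step_arm, never from a script. Its argument "commands" is a list of rows, each a list of 7 numbers: the shift along the tool's x, y, z as a fraction of full scale, then the turn, a rotation vector about the tool's x, y, z as a fraction of full scale, then the gripper's target within -1 to 1 (shut at 1, half-way at 0, fully open at -1). In form: [[tx, ty, tz, ax, ay, az, hand], ...]. A call has exactly 10 rows; each row is the pose to reach, as a shift and turn from the pose measured when the call began, along the tool's axes at that moment, turning the shorter way round; what a row does not reach only later rows make up. Full scale, the value 1, is 500 mm for a shift and 360 degrees for a turn. A row lasts 1/8 s, in which the tool goes at most 62.5 mm and 10.7 degrees, less where a joint would pass 70% of its speed; a pose out of reach is approached as far as the arm can. A call with a number of a shift or a turn outside -1 to 1 is refused whole. A call with a gripper value outside its range is refused whole. The fingers move at their own pace and stop on an object; "newtons" is the grip in N (left out, the last holds). Time passes only in rows, so rows that repeat a pose let the fingers close, or fill a call up. It gives the time, the measured TCP pose, the force and the opening at its end, in the units of the state.
- readout.get_obs(): the state, without advancing time (a new reading comes with each control period).
- grab_frame(name): name is "scene" or "top"; returns a dict with "img" (480x640x3 uint8, red, green, blue), "K" (3x3 intrinsics, pixels), "world_to_cam" (4x4, takes a point from world to camera coordinates). Camera axes: x right, y down, z forward; pixel columns grow to the right and rows downward; lengths in m; the calibration is good to about 2 mm. A picture is of the moment at which its call begins. There is no depth.
- r.hand_in(): hands the job in, once; it reports no verdict.
Trained networks look in a picture, given as the dict that the camera call returned (one of the last four; its "shot" number tells which), for a name from the list of things; names that differ only in an ending like _2 or _b are one class to them, and where a whole thing is asked for, a point or a joint stands for the part that bears it (a point fixed in the world has none). Each returns a list of dicts, best first, with "p" (0 to 1); they miss things now and then, are a little off and sometimes report something else, mostly with a low value. They report only what shows in the picture. A call takes as long as a camera call.
- search_frame(thing, picture): "extent" ([centre column, centre row, width, height] in pixels, round what is visible of it).
- masks_of(thing, picture): "pixels" (480x640 bool, what is visible of it) and "extent" ([centre column, centre row, width, height] in pixels, round what is visible of it).
- tip_of(thing, picture): "point" ([column, row] in pixels: a listed point, or the origin of a listed thing).
The state is a dict: "clock": time; "joints": joint angles; "qvel": joint speeds; "tau": joint torques, N m; "tcp_pos": TCP position; "orientation": TCP orientation; "contact_force": force on the tool from outside, world axes, zero at the start; "moment": the same for the moment, N m; "grip_width": finger opening in m.
Only numpy, scipy, OpenCV 4.12 (cv2) and the standard library are available. Lean on these libraries where they do the work, as an engineer would, in place of code of your own. Each camera call takes 0.05 s, during which the arm holds its last target. There are 200 camera calls.

## Working session

There is one attempt and no reset: what is moved stays moved. The work goes in short steps, Python scripts to look and compute and a tool call to move; the robot and the scene stay as the last step left them, time stands still between calls to the robot, and variables do not carry over. Pictures are saved under pics/ and viewed, about 8 in all and at most 12, crops included, and the job is handed in when it is done.

Besides the shell and the picture viewer there is one more tool, called as name([rows], argument=value, ...), one row to a line, values as JSON. step_arm: Moves the arm, as the interface text tells. Its arguments: {"type":"object","properties":{"commands":{"type":"array"},"newtons":{"type":"number"}},"required":["commands"]}

```bash
mkdir -p pics; ls; cat > h.py <<'E'
import numpy as np, cv2
from bench import readout, grab_frame, r, search_frame, masks_of, tip_of
from scipy.spatial.transform import Rotation as R
def ray(f,px):
    T=f["world_to_cam"];Rm=T[:3,:3];c=-Rm.T@T[:3,3]
    d=Rm.T@np.linalg.inv(f["K"])@np.array([px[0],px[1],1.]);return c,d/np.linalg.norm(d)
def atz(f,px,z):
    c,d=ray(f,px);return c+d*(z-c[2])/d[2]
def tri(obs):
    A=np.zeros((3,3));b=np.zeros(3)
    for f,px in obs:
        c,d=ray(f,px);P=np.eye(3)-np.outer(d,d);A+=P;b+=P@c
    return np.linalg.solve(A,b)
def proj(f,p):
    q=f["world_to_cam"][:3,:3]@np.array(p)+f["world_to_cam"][:3,3];u=f["K"]@q;return u[:2]/u[2]
E
python3 - <<'E'
from h import *
np.set_printoptions(precision=4,suppress=True)
o=readout.get_obs();print(o,r.pinch_z)
F={n:grab_frame(n) for n in("scene","top")}
for n,f in F.items():
    cv2.imwrite(f"pics/{n}0.png",f["img"][:,:,::-1]);print(n,ray(f,(320,240)))
for t in ["screw_recess","screwdriver","stand_hole","cup","cup_floor","peg_a_tip","peg_a_root","bottle_a","jar","rack"]:
    P={}
    for n,f in F.items():
        L=tip_of(t,f);P[n]=[(np.round(d["point"],1).tolist(),round(float(d["p"]),2)) for d in L[:3]]
    print(t,P)
    if P["scene"] and P["top"]:
        for a in P["scene"][:2]:
            for b in P["top"][:2]:
                x=tri([(F["scene"],a[0]),(F["top"],b[0])]);print("   ",x,np.linalg.norm(proj(F["scene"],x)-a[0]).round(1))
E
```

```text
pics
{'clock': 0.0, 'joints': array([ 1.1189,  0.4778,  0.0223,  1.5564, -0.0115,  1.1093, -0.0831]), 'qvel': array([-0.0011,  0.0002, -0.0003, -0.0008, -0.0004,  0.0008,  0.0004]), 'tau': array([ -0.0005, -59.6451,   1.6078, -28.1206,   0.0124,   0.0092,
        -0.    ]), 'tcp_pos': array([ 0.2274, -0.6351,  0.3029]), 'orientation': array([-3.0936, -0.5371,  0.0007]), 'contact_force': array([-0.3228, -0.4201, -0.1496]), 'moment': array([-0.024 ,  0.0445,  0.0238]), 'grip_width': 0.08557677682896547} 0.0539
scene (array([1.0302, 0.3878, 0.4764]), array([-0.6666, -0.537 , -0.517 ]))
top (array([0.4613, 0.0081, 1.1772]), array([ 0.0889,  0.0033, -0.996 ]))
screw_recess {'scene': [([261.1, 260.5], 0.66)], 'top': [([372.9, 231.5], 0.42)]}
    [ 0.5818 -0.1025  0.0324] 2.9
screwdriver {'scene': [], 'top': [([460.0, 304.5], 0.86)]}
stand_hole {'scene': [([260.7, 178.0], 0.62)], 'top': [([469.7, 306.4], 0.78), ([280.6, 233.8], 0.31)]}
    [ 0.4206 -0.2755  0.0936] 0.0
    [0.608  0.0307 0.2413] 51.3
cup {'scene': [([514.3, 344.4], 0.66)], 'top': [([175.7, 294.9], 0.91)]}
    [0.4593 0.3163
[... 495 characters left out ...]
 0.5729 -0.0357  0.208 ] 32.3
bottle_a {'scene': [([283.1, 369.8], 0.77), ([190.8, 308.4], 0.61)], 'top': [([286.5, 168.9], 0.96), ([385.0, 161.2], 0.75)]}
    [0.7231 0.0803 0.0002] 0.1
    [ 0.7025 -0.0641 -0.0836] 53.7
    [0.7513 0.0366 0.1075] 51.1
    [ 0.7305 -0.1305  0.0004] 2.9
jar {'scene': [([394.6, 258.6], 0.65)], 'top': [([303.4, 330.3], 0.66), ([172.3, 294.8], 0.23)]}
    [0.3772 0.0519 0.0038] 0.0
    [0.5079 0.2127 0.1524] 62.4
rack {'scene': [([308.5, 290.9], 0.84), ([527.6, 312.3], 0.49)], 'top': [([331.1, 240.9], 0.91), ([167.2, 298.9], 0.19)]}
    [ 0.5636 -0.0114  0.    ] 0.2
    [0.5666 0.189  0.1492] 115.4
    [0.5357 0.157  0.1146] 127.8
    [0.4518 0.3179 0.0642] 2.0
```

```bash
python3 - <<'E'
import cv2
a=cv2.imread("pics/top0.png");b=cv2.imread("pics/scene0.png")
c=cv2.resize(a[130:370,140:520],None,fx=2.1,fy=2.1,interpolation=cv2.INTER_CUBIC);cv2.imwrite("pics/topc.png",c)
E
```

```text
(no output)
```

View pics/topc.png

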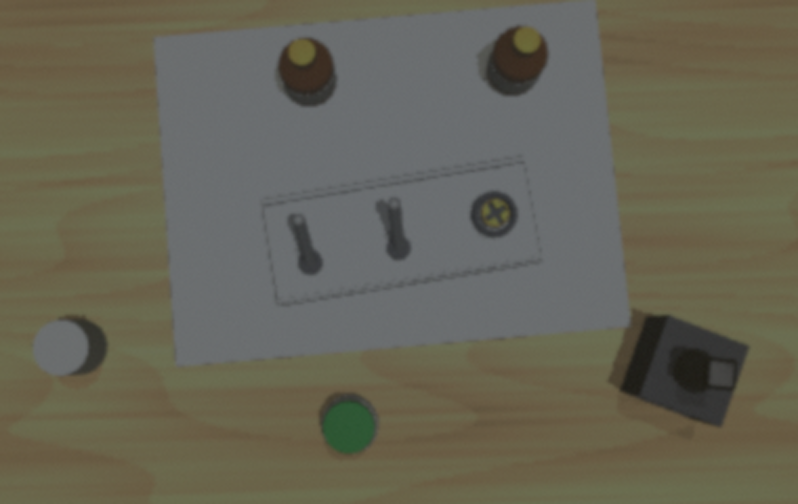

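View pics/scene0.png

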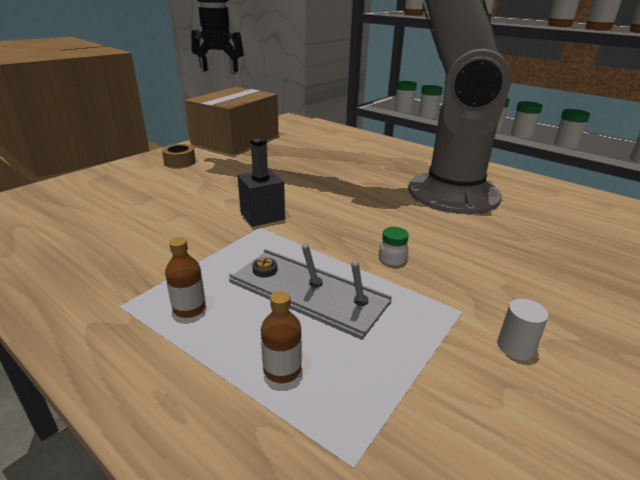

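Top crop: rack in the middle (turned about 9°), brass cross screw at crop (494,213), pegs at (398,248) and (310,263), stand at (700,370) with handle top at (722,373), cup at (65,347). The scene view agrees with this. Next I'll rectify the screw and stand regions to metric views.

```bash
cat >> h.py <<'E'
def rect(f,c,z,half,n):
    "metric view of plane z: up=+x, left=+y; n px, centre c"
    g=np.array([[c[0]+s*half,c[1]+t*half,z] for s,t in((1,1),(1,-1),(-1,-1),(-1,1))])
    src=np.float32([proj(f,p) for p in g]);dst=np.float32([[0,0],[n,0],[n,n],[0,n]])
    return cv2.warpPerspective(f["img"],cv2.getPerspectiveTransform(src,dst),(n,n),flags=cv2.INTER_CUBIC)
def crossang(f,c,z,rads=(6.5,8,9.5,11)):
    "screw slot angle mod 90 deg (world, CCW from x): 4th angular harmonic"
    g=cv2.cvtColor(f["img"],cv2.COLOR_RGB2GRAY).astype(np.float32);S=0
    th=np.linspace(0,2*np.pi,180,endpoint=False)
    for rr in rads:
        p=np.float32([proj(f,(c[0]+rr/1e3*np.cos(t),c[1]+rr/1e3*np.sin(t),z)) for t in th])
        v=cv2.remap(g,p[:,0].reshape(1,-1),p[:,1].reshape(1,-1),cv2.INTER_CUBIC).ravel();S+=np.sum(v*np.exp(-4j*th))
    return np.degrees(np.angle(-S.conjugate()))/4, abs(S)
E
python3 - <<'E'
from h import *
np.set_printoptions(precision=4,suppress=True)
f=grab_frame("top");g=grab_frame("scene")
hsv=cv2.cvtColor(f["img"],cv2.COLOR_RGB2HSV)
y,x=np.mgrid[:480,:640]
m=(np.hypot(x-375,y-231)<14)&(hsv[...,1]>90)&(hsv[...,2]>70)
print("brass px",m.sum(),x[m].mean(),y[m].mean())
c=atz(f,(x[m].mean(),y[m].mean()),.0285);print("screw",c)
for dx in(-.001,0,.001):
  print([np.round(crossang(f,c+np.array([dx,dy,0]),.0285),1) for dy in(-.001,0,.001)])
a=rect(f,c,.0285,.035,390);b=rect(f,(.42,-.275),.179,.06,390)
cv2.imwrite("pics/rc.png",cv2.convertScaleAbs(np.hstack([a,b])[:,:,::-1],alpha=1.8))
for t in("screwdriver","screw_recess"):
  for n,F in(("top",f),("scene",g)):
    for d in masks_of(t,F)[:2]: print(t,n,round(float(d["p"]),2),np.round(d["extent"],1))
rk=masks_of("rack",f)[0]["pixels"].astype(np.uint8)
k=max(cv2.findContours(rk,0,2)[0],key=cv2.contourArea);mr=cv2.minAreaRect(k)
bx=np.array([atz(f,p,.01)[:2] for p in cv2.boxPoints(mr)]);print("rack",bx,bx.mean(0))
E
```

```text
brass px 46 375.2173913043478 230.67391304347825
screw [ 0.5802 -0.1039  0.0285]
[array([  30.1, 5744.1]), array([  29.9, 5455.5]), array([  29.4, 4331.3])]
[array([  30.1, 5731.1]), array([  29.9, 5443.1]), array([  29.3, 4321.3])]
[array([  30.3, 4896. ]), array([  30. , 4658.5]), array([  29.3, 3656. ])]
screwdriver top 0.89 [476.8 310.1  25.3  24.4]
screwdriver scene 0.64 [260.6 159.6  18.4  40.8]
screwdriver scene 0.43 [310.8 291.9 163.7  99.1]
screw_recess top 0.5 [374.6 228.8  14.6  13.2]
screw_recess top 0.19 [475.5 307.1  25.   23.6]
screw_recess scene 0.69 [264.4 263.   12.3   9.8]
rack [[ 0.6017  0.1316]
 [ 0.6393 -0.1379]
 [ 0.5294 -0.1515]
 [ 0.4926  0.1155]] [ 0.5658 -0.0106]
```

View pics/rc.png

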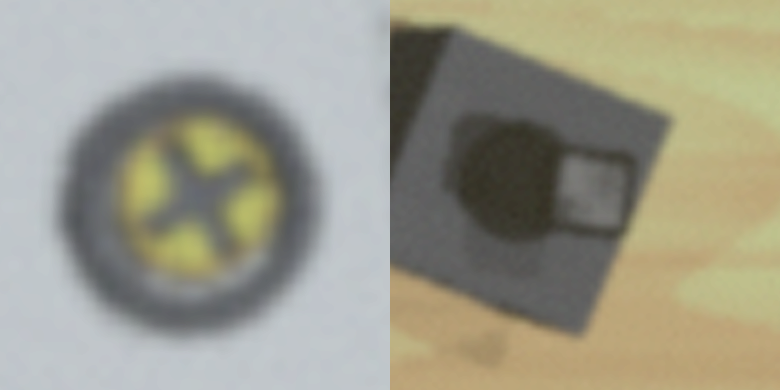

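Rectified views: the screw is centred in its panel at (198,195) with slots at about 30° mod 90. Handle top is at panel (593,191), so about (0.421, -0.2775), with flats near the world axes (-4°). The rack heading is about 8°, and the collar predicted from the rack centre agrees to 1.5 mm.

```bash
cat >> h.py <<'E'
def Rphi(phi,tilt=0,taz=0):
    "tool down, tool x at heading phi deg; then lean so body shifts toward azimuth taz by tilt deg"
    p=np.radians(phi);x=np.array([np.cos(p),np.sin(p),0]);z=np.array([0,0,-1.])
    M=R.from_matrix(np.column_stack([x,np.cross(z,x),z]))
    if tilt:
        a=np.radians(taz);M=R.from_rotvec(np.radians(tilt)*np.array([-np.sin(a),np.cos(a),0]))*M
    return M
def cmd(pos,M):
    o=readout.get_obs();C=R.from_rotvec(o["orientation"])
    t=C.inv().apply(np.array(pos)-o["tcp_pos"])/.5;w=(C.inv()*M).as_rotvec()/(2*np.pi)
    print("CMD",np.round(np.r_[t,w],4).tolist(),"deg",np.degrees(np.linalg.norm(w)*2*np.pi).round(1))
def st():
    o=readout.get_obs();x=R.from_rotvec(o["orientation"]).as_matrix()
    print("t",round(o["clock"],2),"tcp",o["tcp_pos"].round(4),"phi",np.degrees(np.arctan2(x[1,0],x[0,0])).round(2),"z",x[:,2].round(3),"q",o["joints"].round(3),"F",o["contact_force"].round(1),"M",o["moment"].round(2),"w",round(o["grip_width"],4))
E
python3 -c "
from h import *
st();cmd((.421,-.2775,.303),Rphi(97))"
```

```text
t 1.45 tcp [ 0.2275 -0.6355  0.3039] phi 19.69 z [ 0.  0. -1.] q [ 1.119  0.477  0.022  1.555 -0.012  1.109 -0.083] F [ 0.3 -0.5 -0.3] M [-0.05 -0.02 -0.01] w 0.0856
CMD [0.6056, -0.5438, 0.0018, 0.0, -0.0, -0.2147] deg 77.3
```

step_arm([
  [0.08,-0.07,0,0,0,-0.027,-1],
  [0.17,-0.15,0,0,0,-0.054,-1],
  [0.26,-0.235,0,0,0,-0.081,-1],
  [0.35,-0.315,0,0,0,-0.108,-1],
  [0.43,-0.39,0,0,0,-0.135,-1],
  [0.51,-0.46,0,0,0,-0.162,-1],
  [0.57,-0.51,0,0,0,-0.189,-1],
  [0.6056,-0.5438,0.002,0,0,-0.2147,-1],
  [0.6056,-0.5438,0.002,0,0,-0.2147,-1],
  [0.6056,-0.5438,0.002,0,0,-0.2147,-1],
])

```text
clock: 2.7
tcp_pos: [0.4204, -0.2786, 0.3029]
orientation: [2.086, 2.349, -0.001]
contact_force: [0.6, -0.4, 0.5]
grip_width: 0.085
```

```bash
python3 -c "
from h import *
st();cmd((.421,-.2775,.285),Rphi(176))"
```

```text
t 2.7 tcp [ 0.4204 -0.2786  0.3029] phi 96.78 z [-0.    -0.001 -1.   ] q [ 0.808  0.225 -0.399  1.936  0.104  1.     0.48 ] F [ 0.6 -0.4  0.5] M [-0.01  0.03 -0.1 ] w 0.085
CMD [0.002, 0.0014, 0.0359, -0.0001, 0.0, -0.2201] deg 79.2
```

step_arm([
  [0,0,0.01,0,0,-0.027,-1],
  [0,0,0.02,0,0,-0.054,-1],
  [0.001,0.001,0.03,0,0,-0.081,-1],
  [0.002,0.0014,0.036,0,0,-0.108,-1],
  [0.002,0.0014,0.036,0,0,-0.135,-1],
  [0.002,0.0014,0.036,0,0,-0.162,-1],
  [0.002,0.0014,0.036,0,0,-0.189,-1],
  [0.002,0.0014,0.036,0,0,-0.2201,-1],
  [0.002,0.0014,0.036,0,0,-0.2201,-1],
  [0.002,0.0014,0.036,0,0,-0.2201,-1],
])

```text
clock: 3.95
tcp_pos: [0.4205, -0.2783, 0.2849]
orientation: [-0.118, -3.139, 0.001]
contact_force: [-0.7, -0.5, -0.4]
grip_width: 0.0852
```

```bash
python3 -c "
from h import *
st();cmd((.421,-.2775,.197),Rphi(176))"
```

```text
t 3.95 tcp [ 0.4205 -0.2783  0.2849] phi 175.69 z [-0.    -0.001 -1.   ] q [ 0.984  0.276 -0.612  1.945  0.191  0.978  1.778] F [-0.7 -0.5 -0.4] M [ 0.03 -0.   -0.04] w 0.0852
CMD [-0.0008, 0.0018, 0.1758, -0.0001, -0.0001, -0.0009] deg 0.3
```

step_arm([
  [-0.001,0.002,0.05,0,0,-0.001,-1],
  [-0.001,0.002,0.1,0,0,-0.001,-1],
  [-0.001,0.002,0.15,0,0,-0.001,-1],
  [-0.001,0.002,0.176,0,0,-0.001,-1],
  [-0.001,0.002,0.176,0,0,-0.001,-1],
  [-0.001,0.002,0.176,0,0,-0.001,1],
  [-0.001,0.002,0.176,0,0,-0.001,1],
  [-0.001,0.002,0.176,0,0,-0.001,1],
  [-0.001,0.002,0.176,0,0,-0.001,1],
  [-0.001,0.002,0.176,0,0,-0.001,1],
], newtons=80)

```text
clock: 5.2
tcp_pos: [0.4214, -0.2776, 0.1975]
orientation: [0.109, 3.139, -0.002]
contact_force: [-1.2, 0.7, 7.0]
grip_width: 0.0254
```

```bash
python3 -c "
from h import *
st();cmd((.421,-.2775,.300),Rphi(176))"
```

```text
t 5.2 tcp [ 0.4214 -0.2776  0.1975] phi 176.03 z [ 0.    -0.001 -1.   ] q [ 0.932  0.395 -0.573  2.025  0.296  0.801  1.687] F [-1.2  0.7  7. ] M [ 0.09  0.25 -0.  ] w 0.0254
CMD [0.0008, -0.0001, -0.2049, -0.0002, 0.0001, 0.0001] deg 0.1
```

step_arm([
  [0,0,-0.05,0,0,0,1],
  [0,0,-0.12,0,0,0,1],
  [0,0,-0.19,0,0,0,1],
  [0,0,-0.21,0,0,0,1],
  [-0.05,0.06,-0.21,0,0,-0.02,1],
  [-0.12,0.15,-0.21,0,0,-0.04,1],
  [-0.19,0.24,-0.21,0,0,-0.06,1],
  [-0.25,0.315,-0.21,0,0,-0.08,1],
  [-0.293,0.369,-0.21,0,0,-0.0972,1],
  [-0.293,0.369,-0.21,0,0,-0.0972,1],
])

```text
clock: 6.45
tcp_pos: [0.5811, -0.1003, 0.3009]
orientation: [0.849, -3.024, -0.002]
contact_force: [-0.1, -0.4, -1.3]
grip_width: 0.025
```

```bash
python3 - <<'E'
from h import *
st()
f=grab_frame("scene");g=grab_frame("top")
for n,F in(("s",f),("t",g)):
    for t in("screwdriver","screw_recess"): print(n,t,[(np.round(d["point"],1),round(float(d["p"]),2)) for d in tip_of(t,F)[:2]])
o=readout.get_obs();p=o["tcp_pos"];print(proj(f,p-[0,0,.184]),proj(g,p-[0,0,.184]),proj(f,p-[0,0,.098]),proj(f,(.5802,-.104,.0285)))
u,v=proj(f,p-[0,0,.13]).astype(int)
a=cv2.resize(f["img"][v-60:v+90,u-100:u+100],None,fx=4,fy=4,interpolation=cv2.INTER_CUBIC);print("crop origin",u-100,v-60)
cv2.imwrite("pics/lift.png",a[:,:,::-1])
E
```

```text
t 6.45 tcp [ 0.5811 -0.1003  0.3009] phi -148.65 z [-0.001  0.001 -1.   ] q [ 0.658  0.449 -0.782  1.728  0.347  1.11   1.886] F [-0.1 -0.4 -1.3] M [-0.06  0.05  0.03] w 0.025
s screwdriver [(array([264.8, 223.1]), 0.72)]
s screw_recess [(array([266.3, 260.8]), 0.61), (array([315. , 285.3]), 0.43)]
t screwdriver []
t screw_recess [(array([377.8, 231.8]), 0.56)]
[261.7780473  218.37193005] [380.07680758 226.09144644] [259.37857589 171.54865221] [264.10160825 261.92327147]
crop origin 160 129
```

View pics/lift.png

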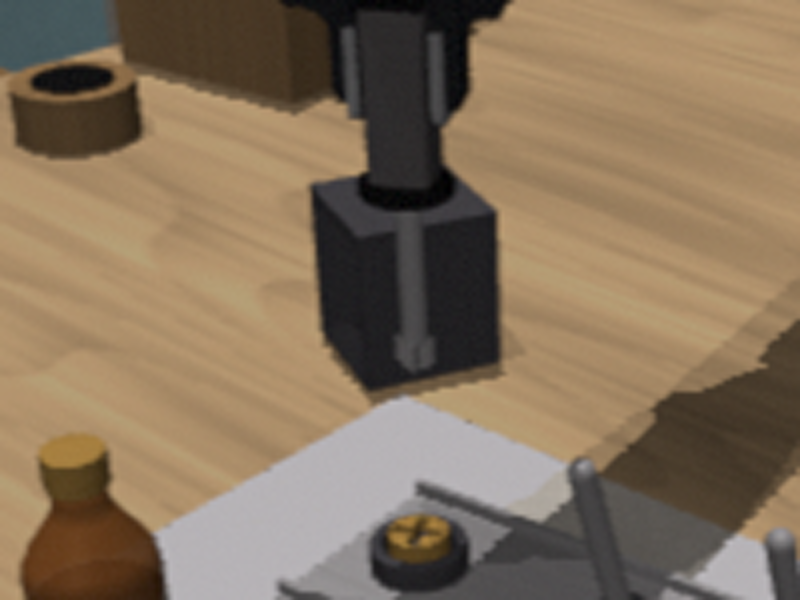

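Lift view: the bit tip is at pixel (263.5,221), hanging straight. The screw head is at (265,262.8). Both are within about 1 px of prediction, except that the tool sits roughly 3 mm lower. Next I'll come down to just above the head.

```bash
python3 -c "
from h import *
cmd((.5802,-.104,.228),Rphi(211))"
```

```text
CMD [-0.0022, 0.0012, 0.148, -0.0003, -0.0003, -0.0003] deg 0.2
```

step_arm([
  [-0.002,0.001,0.03,0,0,0,1],
  [-0.002,0.001,0.06,0,0,0,1],
  [-0.002,0.001,0.09,0,0,0,1],
  [-0.002,0.001,0.12,0,0,0,1],
  [-0.002,0.001,0.14,0,0,0,1],
  [-0.002,0.001,0.148,0,0,0,1],
  [-0.002,0.001,0.148,0,0,0,1],
  [-0.002,0.001,0.148,0,0,0,1],
  [-0.002,0.001,0.148,0,0,0,1],
  [-0.002,0.001,0.148,0,0,0,1],
])

```text
clock: 8.0
tcp_pos: [0.5803, -0.1042, 0.2283]
orientation: [0.836, -3.028, 0.004]
contact_force: [0.1, 0.1, -1.4]
grip_width: 0.0249
```

```bash
python3 - <<'E'
from h import *
st()
f=grab_frame("scene")
a=cv2.resize(f["img"][195:285,205:325],None,fx=6.5,fy=6.5,interpolation=cv2.INTER_CUBIC)
cv2.imwrite("pics/near.png",a[:,:,::-1])
p=readout.get_obs()["tcp_pos"]
for q in (p-[0,0,.184],p-[0,0,.188],(.5802,-.104,.0285),(.5802,-.104,.024)): print((proj(f,q)-[205,195])*6.5)
E
```

```text
t 8.0 tcp [ 0.5803 -0.1042  0.2283] phi -149.12 z [-0.    -0.002 -1.   ] q [ 0.626  0.525 -0.739  1.799  0.421  0.982  1.824] F [ 0.1  0.1 -1.4] M [0.05 0.05 0.07] w 0.0249
[381.22649967 387.83701067]
[381.84402281 399.89137658]
[384.16045362 435.00126457]
[384.8395665  448.28709065]
```

View pics/near.png

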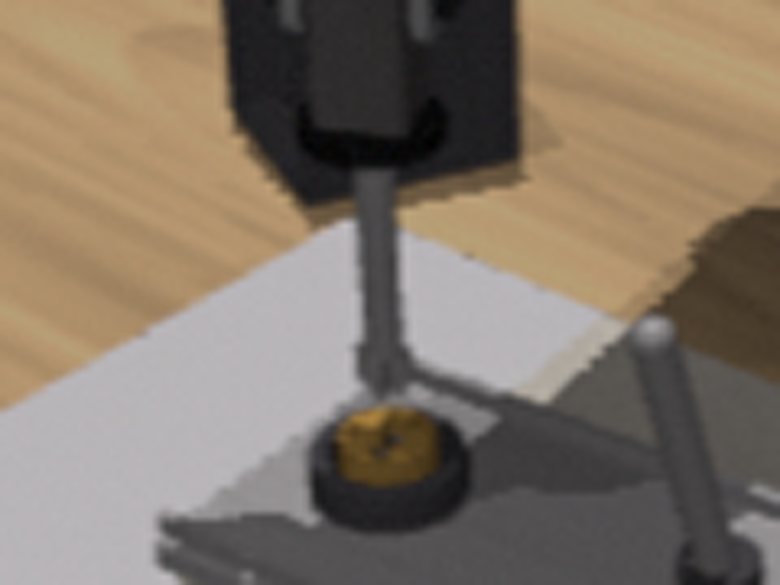

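Near view: the bit tip is at crop (383,397), directly above the screw head at (388,437), within 0.5 mm sideways. I'll descend in two stages and watch the force.

step_arm([
  [0,0,0.01,0,0,0,1],
  [0,0.001,0.016,0,0,0,1],
  [0,0.001,0.02,0,0,0,1],
  [0,0.001,0.023,0,0,0,1],
  [0,0.001,0.026,0,0,0,1],
  [0,0.001,0.029,0,0,0,1],
  [0,0.001,0.032,0,0,0,1],
  [0,0.001,0.034,0,0,0,1],
  [0,0.001,0.034,0,0,0,1],
  [0,0.001,0.034,0,0,0,1],
], newtons=100)

```text
clock: 9.3
tcp_pos: [0.58, -0.1038, 0.2112]
orientation: [0.836, -3.027, 0.004]
contact_force: [-0.1, 0.5, -0.9]
grip_width: 0.0248
```

```bash
python3 -c "
from h import *
st()"
```

```text
t 9.3 tcp [ 0.58   -0.1038  0.2112] phi -149.11 z [-0.    -0.002 -1.   ] q [ 0.616  0.544 -0.728  1.813  0.439  0.953  1.809] F [-0.1  0.5 -0.9] M [-0.06 -0.02  0.  ] w 0.0248
```

step_arm([
  [0,0,0.002,0,0,0,1],
  [0,0,0.004,0,0,0,1],
  [0,0,0.006,0,0,0,1],
  [0,0,0.008,0,0,0,1],
  [0,0,0.01,0,0,0,1],
  [0,0,0.011,0,0,0,1],
  [0,0,0.012,0,0,0,1],
  [0,0,0.013,0,0,0,1],
  [0,0,0.014,0,0,0,1],
  [0,0,0.014,0,0,0,1],
])

```text
clock: 10.55
tcp_pos: [0.5801, -0.1037, 0.2047]
orientation: [0.836, -3.028, 0.004]
contact_force: [-1.2, 0.5, 4.1]
grip_width: 0.0248
```

```bash
python3 -c "
from h import *
st()"
```

```text
t 10.55 tcp [ 0.5801 -0.1037  0.2047] phi -149.11 z [ 0.    -0.003 -1.   ] q [ 0.612  0.552 -0.723  1.818  0.447  0.941  1.802] F [-1.2  0.5  4.1] M [ 0.1   0.38 -0.  ] w 0.0248
```

Contact was at z 0.2047, which means the bit is seated at the slot bottom. Now I'll turn clockwise while feeding down.

step_arm([
  [0,0,0.0025,0,0,0.02,1],
  [0,0,0.003,0,0,0.045,1],
  [0,0,0.0035,0,0,0.07,1],
  [0,0,0.004,0,0,0.095,1],
  [0,0,0.0045,0,0,0.12,1],
  [0,0,0.005,0,0,0.145,1],
  [0,0,0.0055,0,0,0.17,1],
  [0,0,0.006,0,0,0.195,1],
  [0,0,0.0065,0,0,0.22,1],
  [0,0,0.007,0,0,0.24,1],
], newtons=110)

```text
clock: 11.8
tcp_pos: [0.5804, -0.104, 0.2024]
orientation: [1.467, 2.775, -0.004]
contact_force: [-3.4, -0.5, 9.8]
grip_width: 0.0247
```

```bash
python3 -c "
from h import *
st()"
```

```text
t 11.8 tcp [ 0.5804 -0.104   0.2024] phi 124.26 z [ 0.001 -0.004 -1.   ] q [ 0.358  0.479 -0.375  1.836  0.228  0.867  0.471] F [-3.4 -0.5  9.8] M [-0.2   0.96  0.17] w 0.0247
```

step_arm([
  [0,0,0.003,0,0,0.02,1],
  [0,0,0.0035,0,0,0.04,1],
  [0,0,0.004,0,0,0.06,1],
  [0,0,0.0045,0,0,0.08,1],
  [0,0,0.005,0,0,0.1,1],
  [0,0,0.0055,0,0,0.12,1],
  [0,0,0.0055,0,0,0.14,1],
  [0,0,0.006,0,0,0.16,1],
  [0,0,0.006,0,0,0.17,1],
  [0,0,0.006,0,0,0.18,1],
])

```text
clock: 13.05
tcp_pos: [0.5806, -0.1038, 0.2006]
orientation: [2.726, 1.554, -0.001]
contact_force: [-4.0, 1.2, 9.9]
grip_width: 0.025
```

```bash
python3 -c "
from h import *
st()"
```

```text
t 13.05 tcp [ 0.5806 -0.1038  0.2006] phi 59.38 z [ 0.002 -0.004 -1.   ] q [ 0.157  0.457 -0.113  1.852  0.072  0.835 -0.527] F [-4.   1.2  9.9] M [0.09 1.08 0.2 ] w 0.025
```

step_arm([
  [0,0,0.0025,0,0,0.012,1],
  [0,0,0.003,0,0,0.024,1],
  [0,0,0.003,0,0,0.036,1],
  [0,0,0.0035,0,0,0.048,1],
  [0,0,0.0035,0,0,0.06,1],
  [0,0,0.004,0,0,0.072,1],
  [0,0,0.004,0,0,0.084,1],
  [0,0,0.0045,0,0,0.096,1],
  [0,0,0.0045,0,0,0.1,1],
  [0,0,0.0045,0,0,0.1,1],
])

```text
clock: 14.3
tcp_pos: [0.5808, -0.1038, 0.1996]
orientation: [3.072, 0.636, 0.002]
contact_force: [-2.5, 0.4, 9.9]
grip_width: 0.025
```

```bash
python3 -c "
from h import *
st()"
```

```text
t 14.3 tcp [ 0.5808 -0.1038  0.1996] phi 23.41 z [ 0.002 -0.004 -1.   ] q [ 0.042  0.455  0.035  1.861 -0.016  0.824 -1.078] F [-2.5  0.4  9.9] M [0.1  1.07 0.15] w 0.025
```

step_arm([
  [0,0,0.0025,0,0,0.008,1],
  [0,0,0.003,0,0,0.016,1],
  [0,0,0.003,0,0,0.024,1],
  [0,0,0.003,0,0,0.032,1],
  [0,0,0.0035,0,0,0.04,1],
  [0,0,0.0035,0,0,0.048,1],
  [0,0,0.0035,0,0,0.056,1],
  [0,0,0.0035,0,0,0.06,1],
  [0,0,0.0035,0,0,0.06,1],
  [0,0,0.0035,0,0,0.06,1],
])

```text
clock: 15.55
tcp_pos: [0.5809, -0.1038, 0.1991]
orientation: [3.136, 0.052, 0.004]
contact_force: [-3.9, -0.4, 10.9]
grip_width: 0.0249
```

```bash
python3 -c "
from h import *
st()"
```

```text
t 15.55 tcp [ 0.5809 -0.1038  0.1991] phi 1.92 z [ 0.003 -0.005 -1.   ] q [-0.028  0.457  0.125  1.866 -0.069  0.819 -1.405] F [-3.9 -0.4 10.9] M [-0.06  1.14  0.47] w 0.0249
```

step_arm([
  [0,0,0.0025,0,0,0.004,1],
  [0,0,0.0025,0,0,0.008,1],
  [0,0,0.0025,0,0,0.012,1],
  [0,0,0.0025,0,0,0.016,1],
  [0,0,0.0025,0,0,0.02,1],
  [0,0,0.0025,0,0,0.022,1],
  [0,0,0.0025,0,0,0.022,1],
  [0,0,0.0025,0,0,0.022,1],
  [0,0,0.0025,0,0,0.022,1],
  [0,0,0.0025,0,0,0.022,1],
])

```text
clock: 16.8
tcp_pos: [0.581, -0.1037, 0.199]
orientation: [3.132, -0.158, 0.004]
contact_force: [-3.5, -0.1, 11.6]
grip_width: 0.0252
```

```bash
python3 -c "
from h import *
st()"
```

```text
t 16.8 tcp [ 0.581  -0.1037  0.199 ] phi -5.79 z [ 0.003 -0.006 -1.   ] q [-0.053  0.459  0.158  1.868 -0.088  0.819 -1.523] F [-3.5 -0.1 11.6] M [-0.05  1.29  1.11] w 0.0252
```

Moment rose to 1.1 N m with z no longer changing, so the screw is at its hard stop. I'll relax the windup and lift.

step_arm([
  [0,0,0.001,0,0,-0.01,1],
  [0,0,0,0,0,-0.02,1],
  [0,0,-0.002,0,0,-0.022,1],
  [0,0,-0.02,0,0,-0.022,1],
  [0,0,-0.05,0,0,-0.022,1],
  [0,0,-0.1,0,0,-0.022,1],
  [0,0,-0.15,0,0,-0.022,1],
  [0,0,-0.2,0,0,-0.022,1],
  [0,0,-0.21,0,0,-0.022,1],
  [0,0,-0.21,0,0,-0.022,1],
])

```text
clock: 18.05
tcp_pos: [0.5808, -0.1031, 0.3045]
orientation: [3.136, 0.058, 0.005]
contact_force: [-0.4, 0.3, -1.7]
grip_width: 0.0248
```

```bash
python3 - <<'E'
from h import *
st()
f=grab_frame("scene")
p=readout.get_obs()["tcp_pos"]
print("tip pred",(proj(f,p-[0,0,.186])-[200,130])*5)
a=cv2.resize(f["img"][130:290,200:340],None,fx=5,fy=5,interpolation=cv2.INTER_CUBIC)[:,:]
a=cv2.resize(f["img"][165:285,190:350],None,fx=5,fy=5,interpolation=cv2.INTER_CUBIC)
print("tip pred",(proj(f,p-[0,0,.186])-[190,165])*5)
cv2.imwrite("pics/home.png",a[:,:,::-1])
cmd((.421,-.2772,.305),Rphi(-4))
E
```

```text
t 18.05 tcp [ 0.5808 -0.1031  0.3045] phi 2.11 z [ 0.004 -0.005 -1.   ] q [-0.045  0.335  0.142  1.776 -0.048  1.031 -1.419] F [-0.4  0.3 -1.7] M [ 0.01  0.   -0.02] w 0.0248
tip pred [310.896511   445.23062625]
tip pred [360.896511   270.23062625]
CMD [-0.3315, 0.3362, -0.0014, 0.0008, -0.0003, 0.017] deg 6.1
```

View pics/home.png

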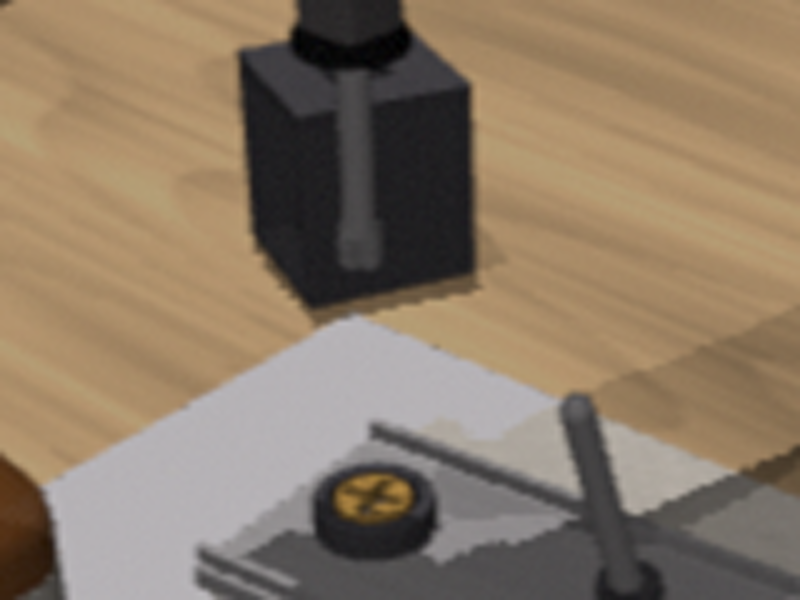

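Home view: the screw at (373,497) is flush in its collar. The driver still hangs straight, with its tip at (361,268) as predicted. Now back to the stand.

step_arm([
  [-0.04,0.04,-0.001,0,0,0.003,1],
  [-0.1,0.1,-0.001,0,0,0.006,1],
  [-0.16,0.165,-0.001,0,0,0.01,1],
  [-0.22,0.225,-0.001,0,0,0.014,1],
  [-0.28,0.285,-0.001,0,0,0.017,1],
  [-0.32,0.325,-0.001,0.0008,0,0.017,1],
  [-0.3315,0.3362,-0.001,0.0008,0,0.017,1],
  [-0.3315,0.3362,-0.001,0.0008,0,0.017,1],
  [-0.3315,0.3362,-0.001,0.0008,0,0.017,1],
  [-0.3315,0.3362,-0.001,0.0008,0,0.017,1],
])

```text
clock: 19.35
tcp_pos: [0.4218, -0.2763, 0.3046]
orientation: [3.14, -0.107, 0.003]
contact_force: [-0.6, 0.0, -1.8]
grip_width: 0.0244
```

```bash
python3 -c "
from h import *
st();cmd((.421,-.2772,.2),Rphi(-4))"
```

```text
t 19.35 tcp [ 0.4218 -0.2763  0.3046] phi -3.89 z [ 0.002 -0.    -1.   ] q [ 0.225  0.193  0.265  1.972 -0.061  0.983 -1.119] F [-0.6  0.  -1.8] M [ 0.02  0.02 -0.06] w 0.0244
CMD [-0.0018, 0.002, 0.2093, -0.0, -0.0003, 0.0003] deg 0.2
```

step_arm([
  [-0.0018,0.002,0.03,0,0,0,1],
  [-0.0018,0.002,0.06,0,0,0,1],
  [-0.0018,0.002,0.09,0,0,0,1],
  [-0.0018,0.002,0.12,0,0,0,1],
  [-0.0018,0.002,0.15,0,0,0,1],
  [-0.0018,0.002,0.18,0,0,0,1],
  [-0.0018,0.002,0.2,0,0,0,1],
  [-0.0018,0.002,0.206,0,0,0,1],
  [-0.0018,0.002,0.21,0,0,0,1],
  [-0.0018,0.002,0.212,0,0,0,1],
])

```text
clock: 20.6
tcp_pos: [0.4212, -0.2773, 0.1989]
orientation: [3.139, -0.107, 0.004]
contact_force: [-0.8, -0.4, -1.8]
grip_width: 0.0246
```

```bash
python3 -c "
from h import *
st();cmd((.421,-.2772,.1965),Rphi(-4))"
```

```text
t 20.6 tcp [ 0.4212 -0.2773  0.1989] phi -3.89 z [ 0.003 -0.    -1.   ] q [ 0.258  0.339  0.242  2.07  -0.119  0.743 -1.064] F [-0.8 -0.4 -1.8] M [-0.01 -0.01 -0.02] w 0.0246
CMD [-0.0005, -0.0002, 0.0049, 0.0, -0.0004, 0.0003] deg 0.2
```

Still hanging free (-1.8 N), so I'll lower until contact.

step_arm([
  [0,0,0.001,0,0,0,1],
  [0,0,0.002,0,0,0,1],
  [0,0,0.003,0,0,0,1],
  [0,0,0.004,0,0,0,1],
  [0,0,0.005,0,0,0,1],
  [0,0,0.006,0,0,0,1],
  [0,0,0.007,0,0,0,1],
  [0,0,0.0075,0,0,0,1],
  [0,0,0.0075,0,0,0,1],
  [0,0,0.0075,0,0,0,1],
], newtons=60)

```text
clock: 21.85
tcp_pos: [0.4215, -0.2775, 0.1975]
orientation: [-3.139, 0.107, -0.006]
contact_force: [-6.8, 4.4, 24.5]
grip_width: 0.0248
```

```bash
python3 -c "
from h import *
st()"
```

```text
t 21.85 tcp [ 0.4215 -0.2775  0.1975] phi -3.91 z [ 0.004  0.    -1.   ] q [ 0.259  0.341  0.241  2.071 -0.122  0.739 -1.062] F [-6.8  4.4 24.5] M [1.18 1.81 0.03] w 0.0248
```

Seated at exactly the original height, 0.1975. Relax, open and rise.

step_arm([
  [0,0,0.001,0,0,0,1],
  [0,0,0,0,0,0,-1],
  [0,0,0,0,0,0,-1],
  [0,0,0,0,0,0,-1],
  [0,0,0,0,0,0,-1],
  [0,0,0,0,0,0,-1],
  [0,0,-0.06,0,0,0,-1],
  [0,0,-0.13,0,0,0,-1],
  [0,0,-0.2,0,0,0,-1],
  [0,0,-0.22,0,0,0,-1],
])

```text
clock: 23.1
tcp_pos: [0.4218, -0.278, 0.3096]
orientation: [3.139, -0.107, 0.012]
contact_force: [0.1, 0.4, -0.1]
grip_width: 0.0854
```

```bash
python3 - <<'E'
from h import *
np.set_printoptions(precision=4,suppress=True)
st()
f=grab_frame("scene");g=grab_frame("top")
y,x=np.mgrid[:480,:640]
m=masks_of("cup",g)[0];print("cup top mask",m["extent"],m["p"])
c=cv2.cvtColor(g["img"],cv2.COLOR_RGB2HSV);k=(np.hypot(x-171,y-296)<22)&(c[...,2]>95)&(c[...,1]<50)
print(k.sum(),x[k].mean(),y[k].mean(),atz(g,(x[k].mean(),y[k].mean()),.072))
for t in("peg_a_tip","peg_b_root"):
    for n,F in(("s",f),("t",g)): print(t,n,[(np.round(d["point"],1),round(float(d["p"]),2)) for d in tip_of(t,F)[:3]])
c0=np.array([.5658,-.0106]);a=np.radians(7.9);ex=np.array([np.cos(a),np.sin(a)]);ey=np.array([-np.sin(a),np.cos(a)])
aa=rect(g,(.458,.317),.072,.05,390)
bb=cv2.resize(f["img"][120:360,190:400],(340,390),interpolation=cv2.INTER_CUBIC)
cv2.imwrite("pics/after.png",np.hstack([aa,bb])[:,:,::-1])
s=masks_of("cup",f)[0];ys,xs=np.nonzero(s["pixels"]);print("cup scene",s["extent"])
# peg tips by image: predicted pixels
for n,yy in(("a",.005),("b",.095)):
    root=np.r_[c0+ey*yy-ex*.017,.01];tip=np.r_[c0+ey*yy+ex*.017,.104]
    print(n,"if symmetric",root,tip,proj(f,root),proj(f,tip),proj(g,root),proj(g,tip))
E
```

```text
t 23.1 tcp [ 0.4218 -0.278   0.3096] phi -3.92 z [ 0.007 -0.001 -1.   ] q [ 0.224  0.186  0.271  1.967 -0.062  0.989 -1.115] F [ 0.1  0.4 -0.1] M [-0.02 -0.05 -0.05] w 0.0854
cup top mask [170.4, 292.5, 35.2, 27.2] 0.67
561 167.85204991087343 295.2263814616756 [0.4583 0.317  0.072 ]
peg_a_tip s [(array([305.3, 246.9]), 0.66)]
peg_a_tip t [(array([326.7, 226.7]), 0.87)]
peg_b_root s [(array([363.9, 297.2]), 0.95)]
peg_b_root t [(array([288.3, 254.2]), 0.6), (array([283.9, 169.3]), 0.53)]
cup scene [525.0, 329.2, 54.6, 63.8]
a if symmetric [ 0.5483 -0.008   0.01  ] [ 0.582  -0.0033  0.104 ] [315.4912 283.1767] [305.2403 246.7105] [329.6469 247.8622] [327.3149 227.143 ]
b if symmetric [0.5359 0.0812 0.01  ] [0.5696 0.0858 0.104 ] [360.6855 300.9516] [354.8214 264.2698] [287.6605 254.8669] [281.8232 234.705 ]
```

View pics/after.png

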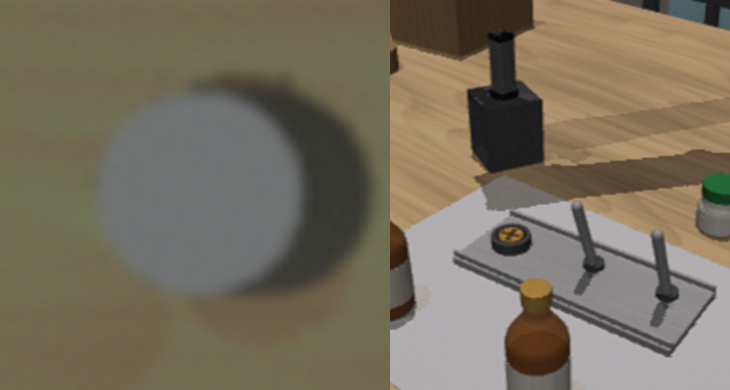

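After view: the driver stands upright in its stand (501,90) and the screw is flush at (511,238). Both peg tips match the rack-derived prediction within 1 px. The cup centre is about (0.4585, 0.316). Next, go to the cup.

```bash
python3 -c "
from h import *
cmd((.48,.06,.30),Rphi(7.9));cmd((.4585,.316,.2),Rphi(7.9))"
```

```text
CMD [0.0724, -0.6811, 0.0137, -0.0001, -0.0003, -0.0328] deg 11.8
CMD [-0.0058, -1.1887, 0.2141, -0.0001, -0.0003, -0.0328] deg 11.8
```

step_arm([
  [0.005,-0.06,0,0,0,-0.003,-1],
  [0.015,-0.16,0.005,0,0,-0.008,-1],
  [0.028,-0.27,0.01,0,0,-0.013,-1],
  [0.04,-0.38,0.0137,0,0,-0.018,-1],
  [0.05,-0.49,0.0137,0,0,-0.023,-1],
  [0.06,-0.59,0.0137,0,0,-0.028,-1],
  [0.07,-0.66,0.0137,0,0,-0.0328,-1],
  [0.0724,-0.6811,0.0137,0,0,-0.0328,-1],
  [0.0724,-0.6811,0.0137,0,0,-0.0328,-1],
  [0.0724,-0.6811,0.0137,0,0,-0.0328,-1],
])

```text
clock: 24.75
tcp_pos: [0.4798, 0.0583, 0.2997]
orientation: [-3.134, -0.212, -0.002]
contact_force: [1.1, 0.1, 0.0]
grip_width: 0.0855
```

```bash
python3 -c "
from h import *
st();cmd((.4585,.316,.19),Rphi(7.9))"
```

```text
t 24.75 tcp [0.4798 0.0583 0.2997] phi 7.74 z [ 0.001  0.    -1.   ] q [-0.232  0.166 -0.02   2.005  0.004  0.969 -1.69 ] F [1.1 0.1 0. ] M [ 0.02  0.04 -0.03] w 0.0855
CMD [0.027, -0.5165, 0.2195, -0.0, -0.0002, -0.0004] deg 0.2
```

step_arm([
  [0.003,-0.06,0.02,0,0,0,-1],
  [0.008,-0.16,0.06,0,0,0,-1],
  [0.014,-0.26,0.11,0,0,0,-1],
  [0.019,-0.36,0.16,0,0,0,-1],
  [0.024,-0.45,0.2,0,0,0,-1],
  [0.027,-0.5,0.2195,0,0,0,-1],
  [0.027,-0.5165,0.2195,0,0,0,-1],
  [0.027,-0.5165,0.2195,0,0,0,-1],
  [0.027,-0.5165,0.2195,0,0,0,-1],
  [0.027,-0.5165,0.2195,0,0,0,-1],
])

```text
clock: 26.0
tcp_pos: [0.4591, 0.3147, 0.1905]
orientation: [3.135, 0.209, 0.003]
contact_force: [-0.5, 0.5, -0.0]
grip_width: 0.0858
```

```bash
python3 -c "
from h import *
st();cmd((.4585,.316,.104),Rphi(7.9))"
```

```text
t 26.0 tcp [0.4591 0.3147 0.1905] phi 7.63 z [ 0.002  0.    -1.   ] q [-0.606  0.425 -0.135  1.936  0.081  0.784 -2.224] F [-0.5  0.5 -0. ] M [-0.01  0.01  0.03] w 0.0858
CMD [-0.0012, -0.0028, 0.173, 0.0, -0.0003, -0.0008] deg 0.3
```

step_arm([
  [-0.001,-0.0028,0.04,0,0,0,-1],
  [-0.001,-0.0028,0.09,0,0,0,-1],
  [-0.001,-0.0028,0.14,0,0,0,-1],
  [-0.001,-0.0028,0.173,0,0,0,-1],
  [-0.001,-0.0028,0.173,0,0,0,-1],
  [-0.001,-0.0028,0.173,0,0,0,1],
  [-0.001,-0.0028,0.173,0,0,0,1],
  [-0.001,-0.0028,0.173,0,0,0,1],
  [-0.001,-0.0028,0.173,0,0,0,1],
  [-0.001,-0.0028,0.173,0,0,0,1],
], newtons=25)

```text
clock: 27.25
tcp_pos: [0.4592, 0.3164, 0.1053]
orientation: [-3.134, -0.209, -0.006]
contact_force: [-0.9, -1.0, 6.2]
grip_width: 0.0535
```

```bash
python3 -c "
from h import *
st()"
```

```text
t 27.25 tcp [0.4592 0.3164 0.1053] phi 7.63 z [ 0.004  0.001 -1.   ] q [-0.622  0.555 -0.119  1.977  0.112  0.612 -2.253] F [-0.9 -1.   6.2] M [-0.16  0.22 -0.  ] w 0.0535
```

```bash
python3 - <<'E'
from h import *
t=np.array([.5696,.0858,.104]);u=Rphi(7.9,20,7.9).as_matrix()[:,2]*-1;print(u)
cmd(t+u*.165,Rphi(7.9,20,7.9))
E
```

```text
[0.33877419 0.0470088  0.93969262]
CMD [0.2717, 0.4857, -0.3068, -0.0002, -0.0562, -0.0007] deg 20.2
```

step_arm([
  [0,0,-0.06,0,0,0,1],
  [0,0,-0.14,0,0,0,1],
  [0,0,-0.22,0,0,0,1],
  [0.01,0.02,-0.29,0,0,0,1],
  [0.06,0.1,-0.307,0,-0.01,0,1],
  [0.11,0.2,-0.307,0,-0.02,0,1],
  [0.165,0.295,-0.307,0,-0.03,0,1],
  [0.215,0.385,-0.307,0,-0.042,0,1],
  [0.255,0.46,-0.307,0,-0.053,0,1],
  [0.2717,0.4857,-0.3068,0,-0.0562,0,1],
])

```text
clock: 28.5
tcp_pos: [0.627, 0.09, 0.2587]
orientation: [3.064, 0.197, -0.542]
contact_force: [-0.7, 0.5, -1.3]
grip_width: 0.054
```

```bash
python3 - <<'E'
from h import *
st()
t=np.array([.5696,.0858,.104]);u=Rphi(7.9,20,7.9).as_matrix()[:,2]*-1
cmd(t+u*.128,Rphi(7.9,20,7.9))
f=grab_frame("scene")
a=cv2.resize(f["img"][130:310,270:470],None,fx=4,fy=4,interpolation=cv2.INTER_CUBIC);cv2.imwrite("pics/pre.png",cv2.resize(a,(660,594))[:,:,::-1])
p=readout.get_obs();z=R.from_rotvec(p["orientation"]).as_matrix()[:,2]
for q in(p["tcp_pos"]+z*.105,p["tcp_pos"]+z*.033,t):print((proj(f,q)-[270,130])*3.3)
E
```

```text
t 28.5 tcp [0.627  0.09   0.2587] phi 7.35 z [-0.34  -0.045 -0.939] q [-0.205  0.605 -0.035  1.485 -0.016  1.4   -1.674] F [-0.7  0.5 -1.3] M [ 0.11 -0.41  0.01] w 0.054
CMD [-0.0022, -0.0073, 0.074, -0.0003, 0.0002, -0.0014] deg 0.5
[256.55080414 356.66453056]
[235.74254678 235.63925732]
[279.82518198 443.07882337]
```

View pics/pre.png

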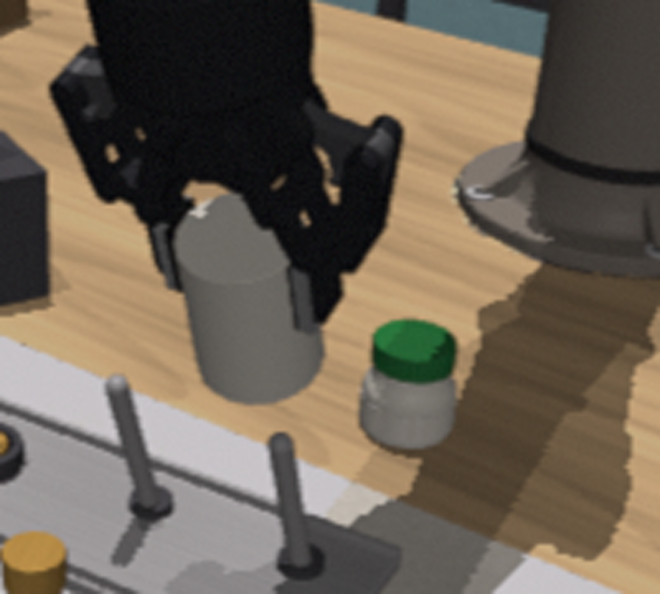

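Pre-approach view: the cup hangs tilted with its mouth centre near (257,358), in line with peg b, whose tip is at (281,442). Now I'll slide it down along the peg axis.

step_arm([
  [-0.0022,-0.0073,0.02,0,0,-0.001,1],
  [-0.0022,-0.0073,0.045,0,0,-0.001,1],
  [-0.0022,-0.0073,0.07,0,0,-0.001,1],
  [-0.0022,-0.0073,0.1,0,0,-0.001,1],
  [-0.0022,-0.0073,0.13,0,0,-0.001,1],
  [-0.0022,-0.0073,0.16,0,0,-0.001,1],
  [-0.0022,-0.0073,0.19,0,0,-0.001,1],
  [-0.0022,-0.0073,0.215,0,0,-0.001,1],
  [-0.0022,-0.0073,0.225,0,0,-0.001,1],
  [-0.0022,-0.0073,0.225,0,0,-0.001,1],
])

```text
clock: 29.8
tcp_pos: [0.5877, 0.0882, 0.1529]
orientation: [3.064, 0.207, -0.542]
contact_force: [-0.1, 0.4, 0.2]
grip_width: 0.0535
```

```bash
python3 - <<'E'
from h import *
st()
t=np.array([.5696,.0858,.104]);u=Rphi(7.9,20,7.9).as_matrix()[:,2]*-1
p=readout.get_obs()["tcp_pos"]-t;print("along",p@u,"off",p-u*(p@u))
cmd(t+u*.043,Rphi(7.9,20,7.9))
E
```

```text
t 29.8 tcp [0.5877 0.0882 0.1529] phi 7.73 z [-0.34  -0.045 -0.939] q [-0.204  0.663 -0.049  1.656 -0.01   1.171 -1.679] F [-0.1  0.4  0.2] M [ 0.06 -0.43  0.01] w 0.0535
along 0.05222704768402339 off [ 3.69555353e-04 -8.40465837e-05 -1.29026112e-04]
CMD [-0.0007, -0.0002, 0.0185, -0.0003, 0.0002, -0.0005] deg 0.2
```

No contact so far. I'll go slowly to contact.

step_arm([
  [0,0,0.002,0,0,0,1],
  [0,0,0.004,0,0,0,1],
  [0,0,0.006,0,0,0,1],
  [0,0,0.008,0,0,0,1],
  [0,0,0.01,0,0,0,1],
  [0,0,0.012,0,0,0,1],
  [0,0,0.014,0,0,0,1],
  [0,0,0.016,0,0,0,1],
  [0,0,0.018,0,0,0,1],
  [0,0,0.018,0,0,0,1],
])

```text
clock: 31.05
tcp_pos: [0.5848, 0.0878, 0.1448]
orientation: [3.065, 0.207, -0.542]
contact_force: [0.2, -0.5, 1.4]
grip_width: 0.0537
```

```bash
python3 -c "
from h import *
st()"
```

```text
t 31.05 tcp [0.5848 0.0878 0.1448] phi 7.73 z [-0.34  -0.045 -0.939] q [-0.204  0.669 -0.05   1.668 -0.01   1.153 -1.679] F [ 0.2 -0.5  1.4] M [ 0.02 -0.28 -0.02] w 0.0537
```

step_arm([
  [0,0,0.001,0,0,0,-1],
  [0,0,0.001,0,0,0,-1],
  [0,0,0.001,0,0,0,-1],
  [0,0,0.001,0,0,0,-1],
  [0,0,0.001,0,0,0,-1],
  [0,0,0.001,0,0,0,-1],
  [0,0,-0.03,0,0,0,-1],
  [0,0,-0.09,0,0,0,-1],
  [0,0,-0.17,0,0,0,-1],
  [0,0,-0.25,0,0,0,-1],
])

```text
clock: 32.3
tcp_pos: [0.6279, 0.0935, 0.2645]
orientation: [3.065, 0.207, -0.54]
contact_force: [0.7, 0.0, -0.5]
grip_width: 0.0854
```

```bash
python3 - <<'E'
from h import *
st()
f=grab_frame("scene")
cv2.imwrite("pics/end.png",cv2.resize(f["img"][130:400,160:460],(660,594),interpolation=cv2.INTER_CUBIC)[:,:,::-1])
E
```

```text
t 32.3 tcp [0.6279 0.0935 0.2645] phi 7.72 z [-0.339 -0.045 -0.94 ] q [-0.208  0.602 -0.038  1.476 -0.016  1.411 -1.673] F [ 0.7  0.  -0.5] M [ 0.05 -0.39  0.02] w 0.0854
```

View pics/end.png

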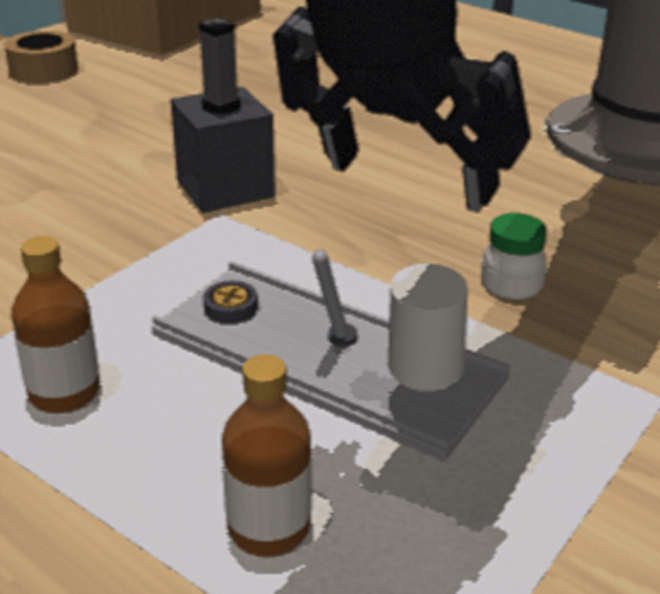

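End view: the cup sits on peg b. Its closed end is at pixel (354.5,260.5), matching a hung height of about 0.114 m. The driver is upright, the screw flush, and the bottles and jar stand in place. One settle call, then a stillness check and hand-in.

step_arm([
  [0,0,-0.02,0,0,0,-1],
  [0,0,-0.04,0,0,0,-1],
  [0,0,-0.05,0,0,0,-1],
  [0,0,-0.05,0,0,0,-1],
  [0,0,-0.05,0,0,0,-1],
  [0,0,-0.05,0,0,0,-1],
  [0,0,-0.05,0,0,0,-1],
  [0,0,-0.05,0,0,0,-1],
  [0,0,-0.05,0,0,0,-1],
  [0,0,-0.05,0,0,0,-1],
])

```text
clock: 33.6
tcp_pos: [0.6395, 0.0952, 0.2936]
orientation: [3.069, 0.207, -0.527]
contact_force: [1.0, -0.4, -0.0]
grip_width: 0.085
```

```bash
python3 - <<'E'
from h import *
f=grab_frame("scene")
b=cv2.resize(f["img"][130:400,160:460],(660,594),interpolation=cv2.INTER_CUBIC)[:,:,::-1]
a=cv2.imread("pics/end.png");d=cv2.absdiff(a,b.copy())
for n,(x0,x1,y0,y1) in dict(cup=(380,475,260,395),driver=(170,275,15,210),screw=(200,260,280,325)).items(): print(n,d[y0:y1,x0:x1].mean().round(2))
st();print(r.hand_in())
E
```

```text
cup 1.85
driver 3.95
screw 0.93
t 33.65 tcp [0.6395 0.0952 0.2936] phi 7.72 z [-0.331 -0.043 -0.943] q [-0.209  0.592 -0.034  1.422 -0.018  1.466 -1.672] F [ 0.1 -0.1 -1.2] M [ 0.03 -0.31  0.01] w 0.0857
the job is handed in; nothing more can be done
None
```

All three parts of the job were done in the order asked and handed in at 33.6 s. No verdict was reported.

- **Screw:** I turned it clockwise about 210° with the bit pressed in at about 10 N. The twist then rose to 1.1 N m with no further sinking, which I took as the hard stop. The pictures afterwards show it flush in its collar.
- **Screwdriver:** It went back to the height I took it from (gripper at 0.1975 m). The pictures show it upright in the stand.
- **Cup:** It is hung mouth-down on the outer peg. Its closed end appears where a hung cup's should be, about 0.114 m up. It had not visibly moved a second later.
- **Bystanders:** The bottles and the jar look untouched in the last picture I viewed.

One check was less clean. In the final before-and-after comparison, the screwdriver area changed more than the cup and screw areas (about 4 grey levels, against 1.9 and 0.9). This may be the gripper or its shadow moving next to that area, but I didn't look at it further before handing in.

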